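# Feed a slat through a drilling jig with a push stick

### The job

Pick up the push stick by its handle and use its nose to feed the wooden slat through the narrow guide channel of the drilling jig, past the sprung pressure finger, until it is fully home against the end stop hidden under the cover; press it there for a moment, firmly but gently (about 10 N on the stop, and never push as hard as 25 N), so that it seats. Then draw the stick out and stand it back on its sole on the bench, clear of the jig. Keep the gripper off the slat and leave the other things on the bench alone.

Things in the scene. Friction and masses are not known exactly. Their poses are not given: they have to be found in the camera images.
- jig: Brown fibreboard drilling jig fixed to the bench, base 260 x 90 x 12 mm (bed 12 mm above the bench). Origin: centre of the base's underside; x axis = feed direction, along the channel, z up. The channel lies on y = 0 between two wooden fences (each 20 mm wide, tops 36 mm above the bench), 21 mm apart, from x = -31 to +125 mm. The infeed bed, x = -130 to -65 mm, is open.
- jig_mouth (a point): Middle of the narrow channel's entrance, on the bed: jig x = -33 mm, y = 0, 12 mm above the bench. Axes as the jig's. Ahead of it, to jig x = -65 mm, short flared guides (36 mm above the bench) widen the mouth to about 45 mm; the slat may rub or catch lightly there as they straighten it.
- jig_finger (a point): Tip of the sprung wooden pressure finger in a gap of the left fence: jig x = +55 mm. It reaches about 5 mm into the channel, gives way sideways and presses the slat against the right fence: from here on feeding takes about 3 to 8 N (varies with friction). It holds the slat in place when the stick is withdrawn.
- jig_cover (a point): Middle of the top of the fibreboard cover (with a small steel drill bush) over the channel, jig x = +25 to +125 mm; underside 36, top 42 mm above the bench. Under it a rigid end stop blocks the channel. It was set by hand, its face anywhere from jig x = +75 to +105 mm, and is not measured: find it by feel, as a steep rise of resistance.
- slat_center (a point): Centre (half-way up) of the slat, a light wooden bar 60 x 18 x 16 mm (x, y, z), lying on the infeed bed with its long x axis roughly along the feed; its +x end goes in first.
- slat: The same slat; origin at the centre of its underside, x along its 60 mm length. About 40 g.
- stick: Push stick of brown fibreboard with a wooden handle, about 120 g, standing on its sole on the bench. Origin: centre of the sole's underside, x axis towards the nose, z up. Sole 66 x 44 x 10 mm; upright handle on it 54 mm long (x), 16 mm thick (y), from 10 to 62 mm above the underside: grasp it across its 16 mm thickness, from above. The nose is a bar 14 mm wide and 12 mm high that ends at x = +155 mm (the sole's front edge is at x = +33 mm).
- stick_handle (a point): Grasping point in the middle of the stick's handle, 42 mm above the underside of the sole (20 mm below the handle's top). Axes as the stick's.
- stick_tip (a point): Middle of the flat end face of the stick's nose, 155 mm ahead of the handle and 6 mm above the underside.
- sanding_block: Bystander: cork sanding block 96 x 63 x 30 mm, origin under its centre.
- tape_measure: Bystander: pocket tape measure 60 x 74 x 28 mm, origin under its centre.
- try_square: Bystander: try square 153 x 105 x 15 mm, origin under its centre.
- c_clamp: Bystander: small blue C-clamp 108 x 78 x 12 mm lying on its side, origin under its centre.

How it is judged:
On the way:
1. with the push stick, the slat is pressed against the end stop with at least 5 N for 0.3 s (contact force between slat and end_stop above 5 N and contact force between stick and slat above 5 N), for 0.3 s.
At the end, for the whole second after the job is handed in: The slat lies at rest in the channel with its leading end within 2 mm of the end stop; the push stick stands at rest on its sole on the bench, touching neither jig nor slat (x of slat_nose in the frame of end_stop above -0.002 m and x of slat in the frame of jig above 0.03 m and angle between each of slat, stick's own z axis and vertical below 0.1 rad and linear speed of each of slat, stick below 0.01 m/s and height (world z) of stick below 0.006 m and contact force between stick and jig below 0.1 N and contact force between stick and slat below 0.1 N).
It fails at once if the push stick presses on the slat, or the slat on the end stop, with more than 25 N (contact force between stick and slat above 25 N or contact force between slat and end_stop above 25 N).
It fails at once if the gripper touches the slat (contact force between any of the fingers, the arm and slat above 0.5 N).
It fails at once if a bystander (sanding block, tape measure, try square, C-clamp) is moved by more than 15 mm (distance of any of sanding_block, tape_measure, try_square, c_clamp from where it was at the start of the episode above 0.015 m).
It also fails if it takes over 72 s, if anything falls off the work surface, if the arm or the gripper's body presses on something with over 40 N, if the wrist force passes 120 N, or if a joint passes its speed limit or range.

### The arm

A 7-joint arm with a two-finger parallel gripper is mounted at the origin on a cart in front of the work surface, level with it; the furniture and walls round the work are solid. World frame = base frame: x ahead of the robot, y to its left, z up, the work surface at z = 0. Lengths are in m, angles in rad, forces in N, time in s.
With the tool pointing down it reaches from about 0.425 to 0.925 m from the base axis. Payload 6.8 kg.
Tool frame: the origin (TCP) lies midway between the tips of the shut fingers; the grasp point (between the pads) lies 19 mm behind it; y points along the fingers, z is the direction in which the jaws open and shut, and the axes are right-handed (so a half turn about y gives the same grasp; the last joint's range is limited). The gripper opens to 85 mm and grips with 20 to 120 N. Pads are 22 mm wide; open, the fingers measure 114 mm over their backs; the gripper's body (76 mm by 85 mm) begins 54 mm behind the grasp point. The pads swing forward as they close: fully open they stand 13 mm farther back than shut.
Start: joints at [-1.275, 0.477, 0.022, 1.555, -0.011, 1.109, -0.083], TCP at [0.265, 0.621, 0.231] pointing down, gripper open.
Joint ranges: [-2.96, 2.96], [-0.34, 2.1], [-1.41, 1.46], [0.24, 2.44], [-1.37, 4.51], [0.17, 1.92], [-2.96, 2.96]. Speed limits (rad/s): [2.39, 2.39, 3.14, 3.14, 3.14, 3.14, 3.14].

### API

Orientations are given as a unit quaternion [w, x, y, z].
In Python, from station import bot gives the robot as it stands. The module is installed in compiled form; this text tells all that it offers.
- The arm moves only by the shell command python3 -m crank 'ROWS' [FORCE]. ROWS is JSON, a list of rows, each an object with "linear": the shift along the tool's x, y, z in m, a list of three; "dr": the turn, a rotation vector about the tool's x, y, z in degrees, a list of three; "hand": the gripper command: -1 is shut, 1 is fully open, values between are in proportion. A call has 1 to 10 rows; each row is the pose to reach, as a shift and turn from the pose commanded when the call began, along the tool's axes at that moment; what a row does not reach only later rows make up. A row lasts 1/12 s, in which the tool goes at most 41.7 mm and 7.16 degrees, less where a joint would pass 70% of its speed; a pose out of reach is approached as far as the arm can. A call with a gripper value outside its range is refused whole. The fingers move at their own pace and stop on an object; FORCE is the grip in N (left out, the last holds). Time passes only in rows, so rows that repeat a pose let the fingers close. It gives the time, the measured TCP pose, the force and the opening at its end, in the units of the state.
- bot.get_obs(): the state, without advancing time (a new reading comes with each control period).
- bot.read_camera(name): name is "side" or "top"; returns the picture (420x560x3 uint8, blue, green, red); there is no depth.
- bot.camera_params(name): a dict with "K" (3x3 intrinsics, pixels), "R" (3x3) and "t" (3): a world point X has camera coordinates R X + t. Camera axes: x right, y down, z forward; pixel columns grow to the right and rows downward; lengths in m; the calibration is good to about 2 mm. A picture is of the moment at which its call begins. camera_params takes no time and is no camera call.
- bot.hand_in(): hands the job in, once; it reports no verdict.
Trained networks look in the newest picture that a camera, given by its name, has taken for a name from the list of things; names that differ only in an ending like _2 or _b are one class to them, and where a whole thing is asked for, a point or a joint stands for the part that bears it (a point fixed in the world has none). Each returns a list of dicts, best first, with "score" (0 to 1); they miss things now and then, are a little off and sometimes report something else, mostly with a low value. They report only what shows in the picture. A call takes as long as a camera call.
- bot.search_frame(camera, target): "extent" ([left, top, right, bottom] in pixels, round what is visible of it).
- bot.cut_out(camera, target): "pixels" (420x560 bool, what is visible of it) and "extent" ([left, top, right, bottom] in pixels, round what is visible of it).
- bot.place_of(camera, target): "xy" ([column, row] in pixels: a listed point, or the origin of a listed thing).
The state is a dict: "t": time; "q": joint angles; "joint_vel": joint speeds; "joint_torque": joint torques, N m; "eef_pos": TCP position; "tool_rot": TCP orientation; "contact_force": force on the tool from outside, world axes, zero at the start; "torque": the same for the moment, N m; "gripper_width": opening from 0.0 (shut) to 1.0 (fully open).
Only numpy, scipy, OpenCV 4.12 (cv2) and the standard library are available. Lean on these libraries where they do the work, as an engineer would, in place of code of your own. Each camera call takes 0.05 s, during which the arm holds its last target. There are 200 camera calls.

## Working session

There is one attempt and no reset: what is moved stays moved. The work goes in short steps, Python scripts to look and compute and a shell command to move; the robot and the scene stay as the last step left them, time stands still between calls to the robot, and variables do not carry over. Pictures are saved under pics/ and viewed, about 8 in all and at most 12, crops included, and the job is handed in when it is done.

```bash
mkdir -p pics
cat > h.py <<'E'
import numpy as np, cv2
from station import bot
from scipy.spatial.transform import Rotation as Rn
def ray(cam,px,z):
    p=bot.camera_params(cam);K,R,t=map(np.array,(p["K"],p["R"],p["t"]))
    d=R.T@np.linalg.inv(K)@[px[0],px[1],1];c=-R.T@t
    return c+d*(z-c[2])/d[2]
def snap(cam,name=None):
    im=bot.read_camera(cam)
    if name: cv2.imwrite("pics/"+name,im)
    return im
def state():
    o=bot.get_obs();w=np.array(o["tool_rot"]);r=Rn.from_quat(w[[1,2,3,0]])
    return o,r
E
python3 - <<'E'
from h import *
a=snap("top");b=snap("side")
cv2.imwrite("pics/a.png",a);cv2.imwrite("pics/b.png",b)
Z=dict(jig=0,jig_mouth=.012,jig_finger=.03,jig_cover=.042,slat_center=.02,slat=.012,stick=0,stick_handle=.042,stick_tip=.006,sanding_block=0,tape_measure=0,try_square=0,c_clamp=0)
for n,z in Z.items():
  for c in("top","side"):
    for r in bot.place_of(c,n)[:2]:
        print(n,c,round(r["score"],2),np.round(r["xy"],1),np.round(ray(c,r["xy"],z),4))
o,r=state();print(o);print(r.as_matrix().round(3))
E
```

```text
jig top 0.73 [212.4 217.3] [0.5333 0.1344 0.    ]
jig side 0.58 [281.7 183. ] [0.5424 0.0866 0.    ]
jig_mouth top 0.9 [224.6 212.3] [0.5485 0.094  0.012 ]
jig_mouth top 0.42 [134.8 254.6] [0.4138 0.3747 0.012 ]
jig_mouth side 0.78 [283.4 179.7] [0.5488 0.0904 0.012 ]
jig_finger top 0.72 [201.8 220.6] [0.5208 0.1624 0.03  ]
jig_finger side 0.67 [278.4 165.3] [0.5315 0.1667 0.03  ]
jig_cover top 0.84 [193.6 222.1] [0.5154 0.1854 0.042 ]
jig_cover side 0.64 [272.3 161.6] [0.5084 0.1748 0.042 ]
slat_center top 0.52 [243.3 211.2] [0.5516 0.034  0.02  ]
slat_center side 0.62 [283.9 186. ] [0.5494 0.0337 0.02  ]
slat top 0.67 [247.8 208.4] [0.5612 0.0206 0.012 ]
slat top 0.21 [135.9 255.2] [0.412  0.3712 0.012 ]
slat side 0.64 [287.2 188.7] [0.5612 0.0277 0.012 ]
stick top 0.6 [360.5 238.4] [ 0.4678 -0.3385  0.    ]
stick top 0.35 [203.8 221.7] [0.5191 0.1616 0.    ]
stick side 0.58 [260.6 257.8] [ 0.4688 -0.3447  0.    ]
stick side 0.17 [296.2 146.7] [0.6088 0.371  0.    ]
stick_handle top 0.59 [364.8 232.3] [ 0.4859 -0.3442  0.042 ]
stick_handle side 0.78 [261.3 245.8] [ 0.4719 -0.3387  
[... 716 characters left out ...]
39352,  1.55537721, -0.01151183,
        1.10931541, -0.08310229]), 'joint_vel': array([-0.00053802,  0.00084516, -0.00098913, -0.00049273, -0.0014596 ,
       -0.00057288, -0.00097969]), 'joint_torque': array([ 9.04551280e-05, -5.96320081e+01,  1.60648506e+00, -2.81541646e+01,
        1.25110897e-02,  1.60920492e-03, -1.51156945e-05]), 'eef_pos': array([0.26522831, 0.6207336 , 0.23131742]), 'tool_rot': array([ 0.69275141, -0.69272907,  0.14182146, -0.14180477]), 'contact_force': array([ 1.31799027, -0.13871506,  0.04693165]), 'torque': array([-0.01741609, -0.00094246, -0.04471631]), 'gripper_width': 0.9978367240935139}
[[ 0.92  -0.     0.393]
 [-0.393  0.     0.92 ]
 [-0.    -1.     0.   ]]
```

Run:
```python
from h import *
a=cv2.imread("pics/a.png");b=cv2.imread("pics/b.png")
c=cv2.resize(a[160:300,130:400],None,fx=2.96,fy=2.96,interpolation=cv2.INTER_CUBIC)
cv2.imwrite("pics/c.png",c)
d=cv2.resize(b[120:280,200:360],None,fx=3.7,fy=3.7,interpolation=cv2.INTER_CUBIC)
cv2.imwrite("pics/d.png",d)
for n in("top","side"):
    p=bot.camera_params(n);print(n,p["K"][0][0],(-np.array(p["R"]).T@p["t"]).round(3))
```

```text
top 424.41719605173324 [ 0.443 -0.087  1.354]
side 540.5046593240799 [ 0.511 -1.625  1.068]
```

View pics/c.png

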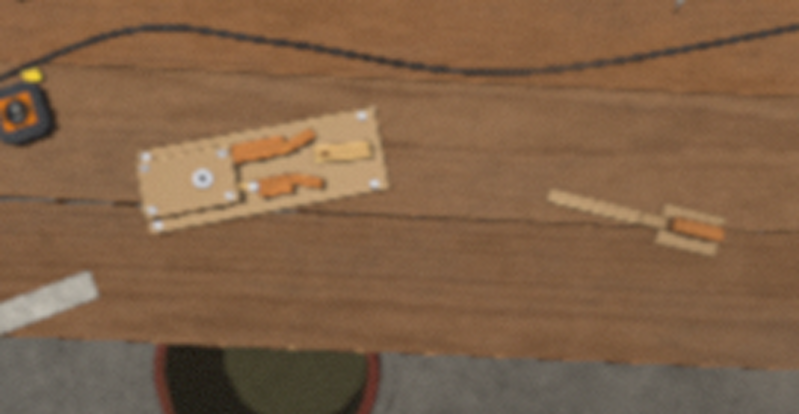

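View pics/d.png

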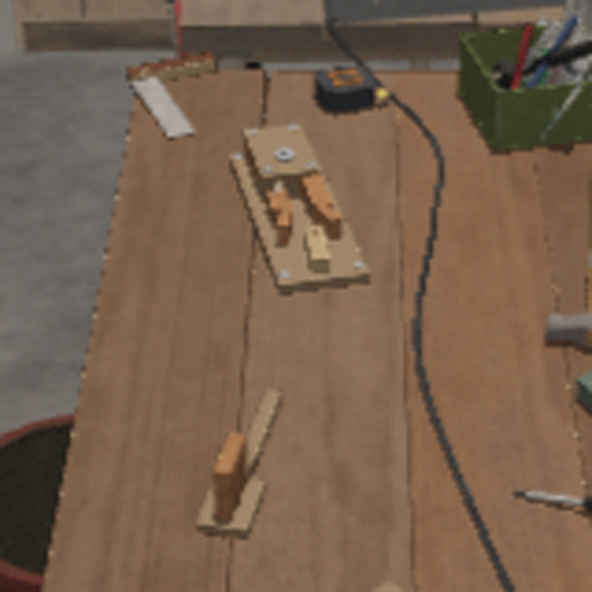

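```bash
cat > fit.py <<'E'
from h import *
from scipy.optimize import least_squares
def proj(cam,X):
    p=bot.camera_params(cam);c=np.array(X)@np.array(p["R"]).T+p["t"];u=c@np.array(p["K"]).T
    return u[...,:2]/u[...,2:]
def fit(obs,x0,zb=0):
    # obs: (cam, px, local xyz)
    def w(p,L):
        c,s=np.cos(p[2]),np.sin(p[2]);L=np.array(L)
        return np.stack([p[0]+c*L[...,0]-s*L[...,1],p[1]+s*L[...,0]+c*L[...,1],L[...,2]],-1)
    f=lambda p:np.concatenate([proj(c,w(p,L))-px for c,px,L in obs])
    r=least_squares(f,x0,loss="soft_l1");return r.x,r.fun.reshape(-1,2),w
T=lambda u,v:("top",np.array([u,v])/2.963+[130,160]-.5+.17)
S=lambda u,v:("side",np.array([u,v])/3.7+[200,120]-.5+.13)
E
python3 - <<'E'
from fit import *
J=[(*T(374,108),(-.13,-.045,.012)),(*T(387,186),(-.13,.045,.012)),(*T(152,232),(.13,.045,.012)),
 (*S(368,275),(-.13,-.045,.012)),(*S(280,287),(-.13,.045,.012)),(*S(232,155),(.13,.045,.012)),
 ("top",[224.6,212.3],(-.033,0,.012)),("side",[283.4,179.7],(-.033,0,.012)),(*T(202,178),(.075,0,.042)),(*S(284,154),(.075,0,.042))]
j,res,w=fit(J,[.53,.12,1.9]);print("jig",j.round(4),np.degrees(j[2]));print(res.round(1).tolist())
K=[(*T(724,217),(-.033,-.022,.01)),(*T(716,254),(-.033,.022,.01)),(*T(668,206),(.033,-.022,.01)),(*T(656,242),(.033,.022,.01)),
 (*T(550,195),(.155,0,.008)),("top",[314.9,224.],(.155,0,.006)),("side",[273.9,226.7],(.155,0,.006)),(*S(197,528),(-.033,.022,.01)),(*S(248,535),(-.033,-.022,.01)),(*S(265,483),(.033,-.022,.01)),
 ("side",[261.3,245.8],(0,0,.042)),("top",[364.8,232.3],(0,0,.042))]
k,res,w=fit(K,[.48,-.34,1.4]);print("stick",k.round(4),np.degrees(k[2]));print(res.round(1).tolist())
L=[(*T(369,142),(-.03,-.009,.028)),(*T(372,158),(-.03,.009,.028)),(*T(317,148),(.03,-.009,.028)),(*T(317,160),(.03,.009,.028)),("side",[283.9,186],(0,0,.02)),("top",[243.3,211.2],(0,0,.02))]
s,res,w=fit(L,[.55,.03,1.7]);print("slat",s.round(4),np.degrees(s[2]));print(res.round(1).tolist())
c,sn=np.cos(j[2]),np.sin(j[2]);d=s[:2]-j[:2];print("slat in jig",[c*d[0]+sn*d[1],-sn*d[0]+c*d[1]])
print("tip",w(k,[.155,0,.006]))
a=cv2.resize(cv2.imread("pics/a.png")[160:300,130:400],None,fx=2.963,fy=2.963)
def poly(p,P):
    q=((proj("top",w(p,P))+.5-[130,160])*2.963).astype(int);cv2.polylines(a,[q],True,(0,255,0),1)
box=lambda x0,x1,y0,y1,z:[(x0,y0,z),(x1,y0,z),(x1,y1,z),(x0,y1,z)]
poly(j,box(-.13,.13,-.045,.045,.012));poly(j,box(-.031,.125,-.0105,.0105,.036));poly(j,box(-.031,.125,-.0305,.0305,.036))
poly(k,box(-.033,.033,-.022,.022,.01));poly(k,box(-.027,.027,-.008,.008,.062));poly(k,box(.033,.155,-.007,.007,.012));poly(s,box(-.03,.03,-.009,.009,.028))
cv2.imwrite("pics/e.png",a)
E
```

```text
jig [0.537  0.1133 1.7588] 100.770952181895
[[0.4, -1.5], [1.1, -0.1], [-0.6, -0.6], [0.8, -0.4], [-0.1, -0.7], [-0.2, -0.4], [4.1, 1.7], [-1.5, 1.4], [-4.7, -0.1], [-0.3, -1.3]]
stick [ 0.4734 -0.3445  1.3322] 76.32821580990279
[[0.7, -0.6], [0.2, 0.5], [-0.7, -1.9], [0.2, -0.5], [0.0, -0.6], [0.4, 0.9], [-0.3, -0.0], [-0.6, -1.2], [-0.2, -1.1], [0.3, -0.7], [0.5, 1.2], [0.1, 4.1]]
slat [0.5512 0.0272 1.6609] 95.16003050175895
[[0.3, -0.1], [-0.2, 0.2], [-1.2, -0.5], [-0.7, 1.1], [0.6, 0.9], [2.2, 0.1]]
slat in jig [np.float64(-0.08720156859431272), np.float64(0.002055469431993225)]
tip [ 0.51003398 -0.1939356   0.006     ]
```

View pics/e.png

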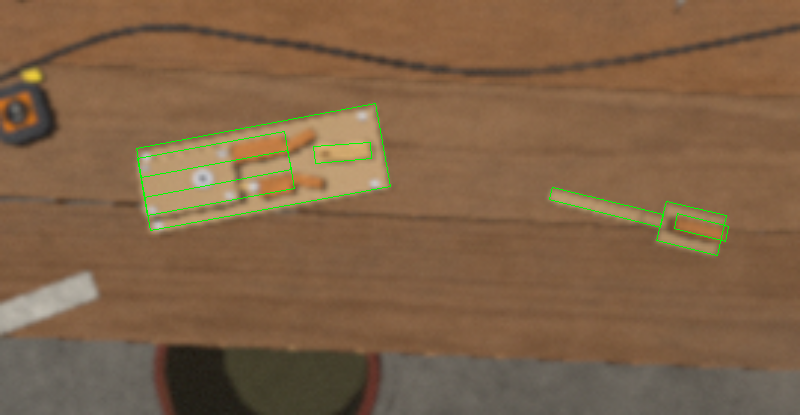

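The pictures show the jig with yaw about 101° and the slat about 2 mm off-centre on the infeed. The stick has yaw about 76° at (0.473, -0.345), and nothing blocks the path between them. I'm moving to the stick now.

```bash
R='{"linear":[0.427,-0.02,-0.274],"dr":[0,40,0],"hand":1}'; python3 -m crank '[{"linear":[0.427,-0.02,-0.274],"dr":[0,40,0],"hand":1},{"linear":[0.427,-0.02,-0.274],"dr":[0,40,0],"hand":1},{"linear":[0.427,-0.02,-0.274],"dr":[0,40,0],"hand":1},{"linear":[0.427,-0.02,-0.274],"dr":[0,40,0],"hand":1},{"linear":[0.427,-0.02,-0.274],"dr":[0,40,0],"hand":1},{"linear":[0.427,-0.02,-0.274],"dr":[0,40,0],"hand":1},{"linear":[0.427,-0.02,-0.274],"dr":[0,40,0],"hand":1},{"linear":[0.427,-0.02,-0.274],"dr":[0,40,0],"hand":1},{"linear":[0.427,-0.02,-0.274],"dr":[0,40,0],"hand":1},{"linear":[0.427,-0.02,-0.274],"dr":[0,40,0],"hand":1}]'
cat > to.py <<'E'
# shift/turn in tool axes from current measured pose to world xyz, tool-x yaw(deg)
import sys;from h import *
x,y,z,yaw=map(float,sys.argv[1:5]);o,r=state()
a=np.radians(yaw);X=np.array([np.cos(a),np.sin(a),0]);Y=np.array([0,0,-1.]);G=Rn.from_matrix(np.stack([X,Y,np.cross(X,Y)],1))
print("lin",r.inv().apply(np.array([x,y,z])-o["eef_pos"]).round(4),"dr",np.degrees((r.inv()*G).as_rotvec()).round(2))
print("t",round(o["t"],2),"pos",np.round(o["eef_pos"],4),"F",np.round(o["contact_force"],2),"w",round(o["gripper_width"],3),"q",np.round(o["q"],2))
E
python3 to.py .473 -.3445 .13 -103.7
```

```text
t: 2.23
eef_pos: [0.4999, 0.2745, 0.2482]
tool_rot: [0.603, -0.602, 0.37, -0.37]
contact_force: [1.4, 0.5, -0.1]
gripper_width: 1.0
lin [ 0.54    0.1178 -0.304 ] dr [-3.000e-02  4.058e+01 -3.000e-02]
t 2.23 pos [0.4999 0.2745 0.2482] F [ 1.38  0.47 -0.13] w 1.0 q [-0.86  0.29  0.3   1.81 -0.1   1.05 -0.05]
```

```bash
python3 -m crank '[{"linear":[0.54,0.0,-0.304],"dr":[0,40.5,0],"hand":1},{"linear":[0.54,0.0,-0.304],"dr":[0,40.5,0],"hand":1},{"linear":[0.54,0.0,-0.304],"dr":[0,40.5,0],"hand":1},{"linear":[0.54,0.0,-0.304],"dr":[0,40.5,0],"hand":1},{"linear":[0.54,0.0,-0.304],"dr":[0,40.5,0],"hand":1},{"linear":[0.54,0.0,-0.304],"dr":[0,40.5,0],"hand":1},{"linear":[0.54,0.0,-0.304],"dr":[0,40.5,0],"hand":1},{"linear":[0.54,0.0,-0.304],"dr":[0,40.5,0],"hand":1},{"linear":[0.54,0.0,-0.304],"dr":[0,40.5,0],"hand":1},{"linear":[0.54,0.0,-0.304],"dr":[0,40.5,0],"hand":1}]'
python3 to.py .473 -.3445 .13 -103.7
```

```text
t: 3.07
eef_pos: [0.4804, -0.1418, 0.2481]
tool_rot: [-0.438, 0.437, -0.556, 0.556]
contact_force: [0.4, 0.1, -0.3]
gripper_width: 0.997
lin [0.1988 0.118  0.0404] dr [-0.06  0.09 -0.04]
t 3.07 pos [ 0.4804 -0.1418  0.2481] F [ 0.41  0.07 -0.3 ] w 0.997 q [-0.41  0.19  0.66  1.98 -0.14  1.02  0.07]
```

```bash
python3 -m crank '[{"linear":[0.199,0.118,0.04],"dr":[0,0,0],"hand":1},{"linear":[0.199,0.118,0.04],"dr":[0,0,0],"hand":1},{"linear":[0.199,0.118,0.04],"dr":[0,0,0],"hand":1},{"linear":[0.199,0.118,0.04],"dr":[0,0,0],"hand":1},{"linear":[0.199,0.118,0.04],"dr":[0,0,0],"hand":1},{"linear":[0.199,0.118,0.04],"dr":[0,0,0],"hand":1},{"linear":[0.199,0.118,0.04],"dr":[0,0,0],"hand":1},{"linear":[0.199,0.118,0.04],"dr":[0,0,0],"hand":1}]'
python3 to.py .473 -.3445 .023 -103.7
python3 - <<'E'
from h import *
b=snap("side","f0.png");a=snap("top","f1.png")
k=lambda im,r,c:cv2.resize(im[r:r+110,c:c+130],None,fx=4,fy=4,interpolation=cv2.INTER_CUBIC)
cv2.imwrite("pics/f.png",cv2.resize(np.vstack([k(b,190,200)[:440],]),None,fx=1,fy=1))
for c in("side","top"):
  for n,z in(("stick_handle",.042),("stick_tip",.006)):
    for r in bot.place_of(c,n)[:1]:print(c,n,r["score"],r["xy"],ray(c,r["xy"],z))
E
```

```text
t: 3.73
eef_pos: [0.4716, -0.3441, 0.1289]
tool_rot: [0.436, -0.437, 0.557, -0.556]
contact_force: [-0.3, -0.5, -0.1]
gripper_width: 0.999
lin [0.     0.1059 0.0016] dr [ 0.11 -0.11  0.02]
t 3.73 pos [ 0.4716 -0.3441  0.1289] F [-0.29 -0.55 -0.13] w 0.999 q [ 0.06  0.51  0.61  1.9  -0.38  0.85  0.63]
side stick_handle 0.9 [263.9, 245.0] [ 0.47974637 -0.33498876  0.042     ]
side stick_tip 0.85 [275.4, 225.8] [ 0.51590375 -0.18923756  0.006     ]
top stick_handle 0.75 [364.4, 237.8] [ 0.46894617 -0.34281723  0.042     ]
top stick_tip 0.83 [318.0, 227.8] [ 0.50081748 -0.20256031  0.006     ]
```

View pics/f.png

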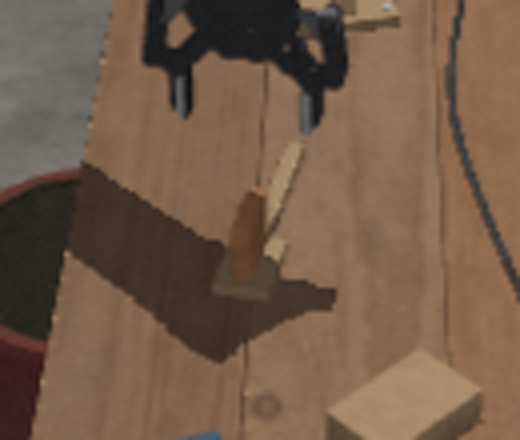

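The open fingers (about 180 and 308 px) straddle the handle (about 250 px), so I can descend.

```bash
python3 -m crank '[{"linear":[0,0.04,0.0016],"dr":[0,0,0],"hand":1},{"linear":[0,0.08,0.0016],"dr":[0,0,0],"hand":1},{"linear":[0,0.105,0.0016],"dr":[0,0,0],"hand":1},{"linear":[0,0.105,0.0016],"dr":[0,0,0],"hand":-0.3},{"linear":[0,0.105,0.0016],"dr":[0,0,0],"hand":-0.5},{"linear":[0,0.105,0.0016],"dr":[0,0,0],"hand":-0.6},{"linear":[0,0.105,0.0016],"dr":[0,0,0],"hand":-1},{"linear":[0,0.105,0.0016],"dr":[0,0,0],"hand":-1},{"linear":[0,0.105,0.0016],"dr":[0,0,0],"hand":-1},{"linear":[0,0.105,0.0016],"dr":[0,0,0],"hand":-1}]' 100
python3 -m crank '[{"linear":[0,0,0],"dr":[0,0,0],"hand":-1},{"linear":[0,0,0],"dr":[0,0,0],"hand":-1},{"linear":[0,0,0],"dr":[0,0,0],"hand":-1},{"linear":[0,0,0],"dr":[0,0,0],"hand":-1}]' 100
python3 to.py .473 -.3445 .1 -103.7
```

```text
t: 4.87
eef_pos: [0.4754, -0.3439, 0.0265]
tool_rot: [-0.438, 0.437, -0.555, 0.557]
contact_force: [-0.9, 0.8, 7.5]
gripper_width: 0.174
t: 5.2
eef_pos: [0.4754, -0.3439, 0.0266]
tool_rot: [-0.438, 0.437, -0.555, 0.557]
contact_force: [-0.7, 0.9, 8.5]
gripper_width: 0.171
lin [ 0.0012 -0.0734 -0.002 ] dr [-0.16  0.07  0.02]
t 5.2 pos [ 0.4754 -0.3439  0.0266] F [-0.73  0.87  8.53] w 0.171 q [ 0.15  0.66  0.5   1.94 -0.5   0.66  0.73]
```

```bash
python3 -m crank '[{"linear":[0,-0.03,0],"dr":[0,0,0],"hand":-1},{"linear":[0,-0.06,0],"dr":[0,0,0],"hand":-1},{"linear":[0,-0.06,0],"dr":[0,0,0],"hand":-1},{"linear":[0,-0.06,0],"dr":[0,0,0],"hand":-1}]' 100
python3 to.py .596 -.196 .085 -79.2
```

```text
t: 5.53
eef_pos: [0.4756, -0.344, 0.0869]
tool_rot: [-0.438, 0.436, -0.554, 0.557]
contact_force: [-0.4, -0.3, -1.1]
gripper_width: 0.174
lin [-0.1722  0.0021  0.0821] dr [ -0.24 -24.43   0.1 ]
t 5.53 pos [ 0.4756 -0.344   0.0869] F [-0.36 -0.3  -1.14] w 0.174 q [ 0.09  0.57  0.57  1.92 -0.44  0.77  0.68]
```

```bash
python3 -m crank '[{"linear":[-0.043,0,0.02],"dr":[0,-6,0],"hand":-1},{"linear":[-0.086,0,0.041],"dr":[0,-12,0],"hand":-1},{"linear":[-0.129,0,0.062],"dr":[0,-18,0],"hand":-1},{"linear":[-0.172,0,0.082],"dr":[0,-24.4,0],"hand":-1},{"linear":[-0.172,0,0.082],"dr":[0,-24.4,0],"hand":-1},{"linear":[-0.172,0,0.082],"dr":[0,-24.4,0],"hand":-1},{"linear":[-0.172,0,0.082],"dr":[0,-24.4,0],"hand":-1}]' 100
python3 to.py .596 -.196 .041 -79.2
python3 - <<'E'
from h import *
b=snap("side","g0.png");a=snap("top","g1.png")
c=cv2.resize(a[170:270,180:340],None,fx=5,fy=5,interpolation=cv2.INTER_CUBIC)
d=cv2.resize(b[130:250,230:340],None,fx=5,fy=5,interpolation=cv2.INTER_CUBIC)
cv2.imwrite("pics/g.png",c);cv2.imwrite("pics/gs.png",d)
o,_=state();print(o["eef_pos"])
for c in("side","top"):
  for n,z in(("stick_handle",o["eef_pos"][2]-.0266+.042),("stick_tip",o["eef_pos"][2]-.0266+.006),("slat_center",.02)):
    for r in bot.place_of(c,n)[:1]:print(c,n,round(r["score"],2),np.round(r["xy"],1),ray(c,r["xy"],z).round(4))
E
```

```text
t: 6.12
eef_pos: [0.595, -0.1928, 0.0835]
tool_rot: [0.546, -0.546, 0.45, -0.449]
contact_force: [-0.6, -0.7, -1.2]
gripper_width: 0.173
lin [0.0034 0.0425 0.0004] dr [ 0.06  0.19 -0.08]
t 6.12 pos [ 0.595  -0.1928  0.0835] F [-0.63 -0.65 -1.18] w 0.173 q [-0.12  0.61  0.46  1.82 -0.36  0.8   0.71]
[ 0.59322238 -0.19629343  0.08400814]
side stick_handle 0.79 [300.7 204. ] [ 0.5974 -0.2009  0.0994]
side stick_tip 0.73 [286.9 187.4] [ 0.5579 -0.0444  0.0634]
top stick_handle 0.38 [200.5 220.8] [0.5161 0.1531 0.0994]
top stick_tip 0.56 [268.7 206.5] [ 0.5628 -0.0473  0.0634]
top slat_center 0.41 [217.3 214.3] [0.5415 0.1158 0.02  ]
```

View pics/g.png

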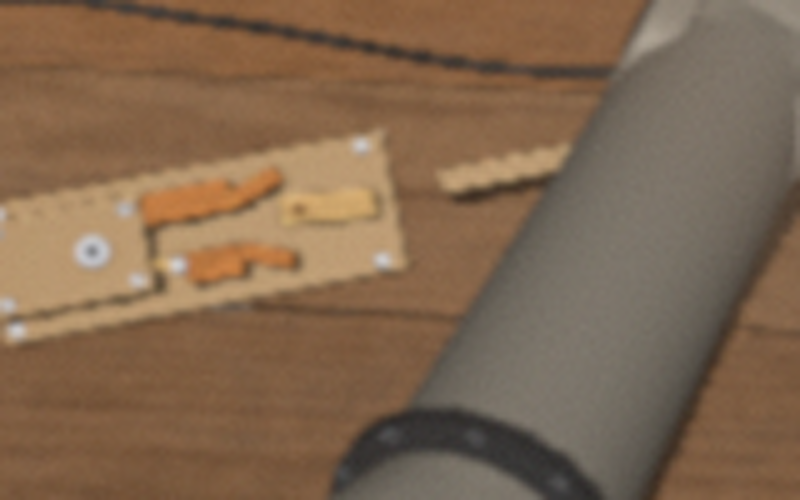

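View pics/gs.png

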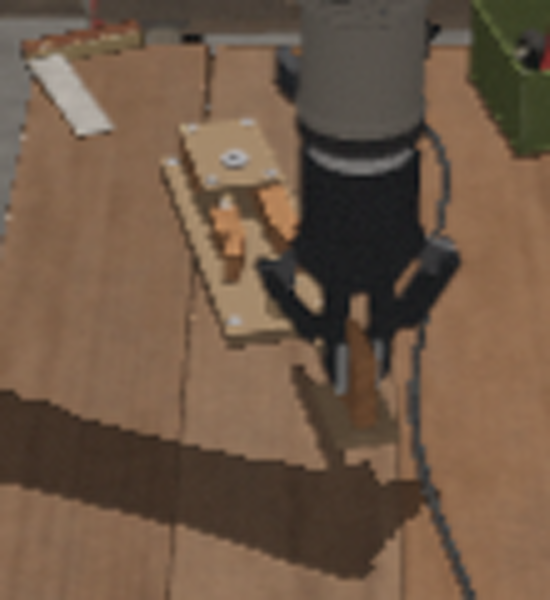

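Run:
```python
from h import *
j=np.array([.537,.1133]);
def J(p,yaw=1.7588):
    c,s=np.cos(yaw),np.sin(yaw);d=p[:2]-j;return np.round([c*d[0]+s*d[1],c*d[1]-s*d[0]],4)
P=lambda u,v:np.array([u,v])/5+[180,170]-.4
for n,u,v,z in(("gap",195,233,.036),("bush",92,251,.042),("slat nose",284,209,.028),("slat rear",377,205,.028),("base corner",381,133,.012),("base corner+",406,264,.012),("base far+",10,343,.012),("tip",438,185,.0635),("cover front R",140,205,.042),("cover front L",155,289,.042)):
    w=ray("top",P(u,v),z);print(n,w.round(4),"jig",J(w))
Q=lambda u,v:np.array([u,v])/5+[230,130]-.4
for n,u,v,z in(("bush",234,158,.042),("base+",226,335,.012),("far+",163,162,.012),("tip",297,368,.0635),("cover fR",288,180,.042),("cover fL",211,190,.042)):
    w=ray("side",Q(u,v),z);print("S",n,w.round(4),"jig",J(w))
```

```text
gap [0.5344 0.1092 0.036 ] jig [-0.0035  0.0033]
bush [0.5225 0.1719 0.042 ] jig [0.0603 0.0033]
slat nose [0.5502 0.0549 0.028 ] jig [-0.0598 -0.0021]
slat rear [ 0.553  -0.0033  0.028 ] jig [-0.1176  0.0061]
base corner [ 0.6003 -0.0045  0.012 ] jig [-0.1275 -0.0401]
base corner+ [ 0.5169 -0.021   0.012 ] jig [-0.1282  0.0448]
base far+ [0.466  0.2285 0.012 ] jig [0.1265 0.0482]
tip [ 0.5625 -0.0427  0.0635] jig [-0.158   0.0041]
cover front R [0.5512 0.1427 0.042 ] jig [ 0.0262 -0.0195]
cover front L [0.4992 0.1326 0.042 ] jig [0.026  0.0336]
S bush [0.5241 0.1774 0.042 ] jig [0.0654 0.0007]
S base+ [ 0.5157 -0.0232  0.012 ] jig [-0.1301  0.0465]
S far+ [0.4686 0.2254 0.012 ] jig [0.1229 0.0462]
S tip [ 0.5621 -0.1424  0.0635] jig [-0.2559  0.0231]
S cover fR [0.5645 0.1428 0.042 ] jig [ 0.0238 -0.0325]
S cover fL [0.5063 0.1294 0.042 ] jig [0.0216 0.0272]
```

```bash
python3 -m crank '[{"linear":[0,0.02,0.0015],"dr":[0,0,0],"hand":-1},{"linear":[0,0.0425,0.0015],"dr":[0,0,0],"hand":-1},{"linear":[0,0.0425,0.0015],"dr":[0,0,0],"hand":-1},{"linear":[0,0.0425,0.0015],"dr":[0,0,0],"hand":-1},{"linear":[0,0.0425,0.0015],"dr":[0,0,0],"hand":-1}]' 100
python3 to.py .596 -.196 .0415 -79.2
python3 - <<'E'
from h import *
b=snap("side","i0.png")
cv2.imwrite("pics/i.png",cv2.resize(b[130:250,230:340],None,fx=5,fy=5,interpolation=cv2.INTER_CUBIC))
E
```

```text
t: 6.93
eef_pos: [0.5963, -0.1957, 0.043]
tool_rot: [0.545, -0.545, 0.451, -0.451]
contact_force: [0.5, -0.4, -0.5]
gripper_width: 0.174
lin [ 0.0003  0.0015 -0.0004] dr [-0.03 -0.07  0.03]
t 6.93 pos [ 0.5963 -0.1957  0.043 ] F [ 0.53 -0.43 -0.53] w 0.174 q [-0.09  0.66  0.43  1.83 -0.39  0.73  0.74]
```

View pics/i.png

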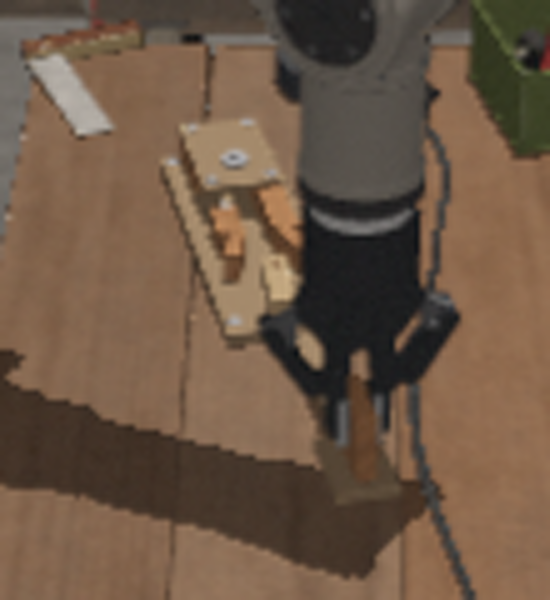

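```bash
python3 -m crank '[{"linear":[-0.012,0.0005,-0.001],"dr":[0,0,0],"hand":-1},{"linear":[-0.024,0.0005,-0.001],"dr":[0,0,0],"hand":-1},{"linear":[-0.034,0.0005,-0.001],"dr":[0,0,0],"hand":-1},{"linear":[-0.038,0.0005,-0.001],"dr":[0,0,0],"hand":-1},{"linear":[-0.042,0.0005,-0.001],"dr":[0,0,0],"hand":-1},{"linear":[-0.046,0.0005,-0.001],"dr":[0,0,0],"hand":-1},{"linear":[-0.05,0.0005,-0.001],"dr":[0,0,0],"hand":-1},{"linear":[-0.05,0.0005,-0.001],"dr":[0,0,0],"hand":-1}]' 100
python3 to.py .596 -.196 .0415 -79.2
python3 - <<'E'
from h import *
a=snap("top","k0.png")
cv2.imwrite("pics/k.png",cv2.resize(a[170:270,180:340],None,fx=5,fy=5,interpolation=cv2.INTER_CUBIC))
E
```

```text
t: 7.65
eef_pos: [0.5856, -0.1453, 0.0416]
tool_rot: [0.545, -0.545, 0.451, -0.451]
contact_force: [1.0, 0.1, -1.3]
gripper_width: 0.174
lin [0.0518 0.0001 0.0007] dr [ 0.01  0.01 -0.03]
t 7.65 pos [ 0.5856 -0.1453  0.0416] F [ 1.    0.08 -1.32] w 0.174 q [-0.17  0.64  0.43  1.89 -0.39  0.7   0.67]
```

View pics/k.png

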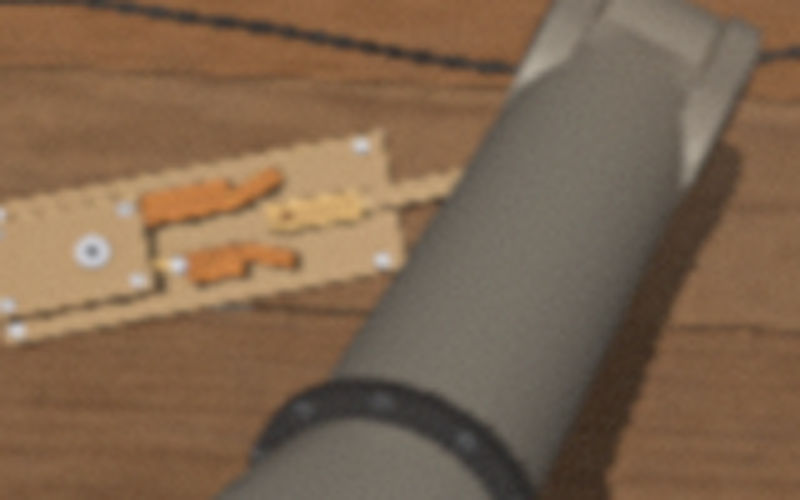

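Slat is contacted squarely: nose at about (268,217), stick tip at about (362,200), and both on the channel line. I'll feed in small guarded steps through the mouth.

```bash
cat > chk.py <<'E'
import sys;from h import *
o,_=state();ex=np.array([-.187,.982]);F=np.array(o["contact_force"]);f=-F[:2]@ex;p=np.array(o["eef_pos"])
s=(p[:2]-[.537,.1133])@ex+.155;l=(p[:2]-[.537,.1133])@[-.982,-.187]
print(f"t{o['t']:.2f} feed{f:.1f} lat{F[:2]@[-.982,-.187]:.1f} Fz{F[2]:.1f} tip{s*1e3:.1f} y{l*1e3:.1f} z{p[2]*1e3:.1f}")
sys.exit(f>float(sys.argv[1]))
E
python3 chk.py 10 &&
python3 -m crank '[{"linear":[-0.0015,0,0],"dr":[0,0,0],"hand":-1},{"linear":[-0.003,0,0],"dr":[0,0,0],"hand":-1},{"linear":[-0.0045,0,0],"dr":[0,0,0],"hand":-1}]' 100 >o && python3 chk.py 10 &&
python3 -m crank '[{"linear":[-0.0015,0,0],"dr":[0,0,0],"hand":-1},{"linear":[-0.003,0,0],"dr":[0,0,0],"hand":-1},{"linear":[-0.0045,0,0],"dr":[0,0,0],"hand":-1}]' 100 >o && python3 chk.py 10 &&
python3 -m crank '[{"linear":[-0.0015,0,0],"dr":[0,0,0],"hand":-1},{"linear":[-0.003,0,0],"dr":[0,0,0],"hand":-1},{"linear":[-0.0045,0,0],"dr":[0,0,0],"hand":-1}]' 100 >o && python3 chk.py 10 &&
python3 -m crank '[{"linear":[-0.0015,0,0],"dr":[0,0,0],"hand":-1},{"linear":[-0.003,0,0],"dr":[0,0,0],"hand":-1},{"linear":[-0.0045,0,0],"dr":[0,0,0],"hand":-1}]' 100 >o && python3 chk.py 10 &&
python3 -m crank '[{"linear":[-0.0015,0,0],"dr":[0,0,0],"hand":-1},{"linear":[-0.003,0,0],"dr":[0,0,0],"hand":-1},{"linear":[-0.0045,0,0],"dr":[0,0,0],"hand":-1}]' 100 >o && python3 chk.py 10 &&
python3 -m crank '[{"linear":[-0.0015,0,0],"dr":[0,0,0],"hand":-1},{"linear":[-0.003,0,0],"dr":[0,0,0],"hand":-1},{"linear":[-0.0045,0,0],"dr":[0,0,0],"hand":-1}]' 100 >o && python3 chk.py 10 &&
python3 -m crank '[{"linear":[-0.0015,0,0],"dr":[0,0,0],"hand":-1},{"linear":[-0.003,0,0],"dr":[0,0,0],"hand":-1},{"linear":[-0.0045,0,0],"dr":[0,0,0],"hand":-1}]' 100 >o && python3 chk.py 10
```

```text
t7.70 feed0.0 lat-0.9 Fz-1.8 tip-108.5 y0.6 z41.7False
```

```bash
sed -i 's/sys.exit(f>float(sys.argv\[1\]))/sys.exit(int(f>float(sys.argv[1])))/' chk.py
python3 -m crank '[{"linear":[-0.0015,0,0],"dr":[0,0,0],"hand":-1},{"linear":[-0.003,0,0],"dr":[0,0,0],"hand":-1},{"linear":[-0.0045,0,0],"dr":[0,0,0],"hand":-1}]' 100 >o && python3 chk.py 10 &&
python3 -m crank '[{"linear":[-0.0015,0,0],"dr":[0,0,0],"hand":-1},{"linear":[-0.003,0,0],"dr":[0,0,0],"hand":-1},{"linear":[-0.0045,0,0],"dr":[0,0,0],"hand":-1}]' 100 >o && python3 chk.py 10 &&
python3 -m crank '[{"linear":[-0.0015,0,0],"dr":[0,0,0],"hand":-1},{"linear":[-0.003,0,0],"dr":[0,0,0],"hand":-1},{"linear":[-0.0045,0,0],"dr":[0,0,0],"hand":-1}]' 100 >o && python3 chk.py 10 &&
python3 -m crank '[{"linear":[-0.0015,0,0],"dr":[0,0,0],"hand":-1},{"linear":[-0.003,0,0],"dr":[0,0,0],"hand":-1},{"linear":[-0.0045,0,0],"dr":[0,0,0],"hand":-1}]' 100 >o && python3 chk.py 10 &&
python3 -m crank '[{"linear":[-0.0015,0,0],"dr":[0,0,0],"hand":-1},{"linear":[-0.003,0,0],"dr":[0,0,0],"hand":-1},{"linear":[-0.0045,0,0],"dr":[0,0,0],"hand":-1}]' 100 >o && python3 chk.py 10 &&
python3 -m crank '[{"linear":[-0.0015,0,0],"dr":[0,0,0],"hand":-1},{"linear":[-0.003,0,0],"dr":[0,0,0],"hand":-1},{"linear":[-0.0045,0,0],"dr":[0,0,0],"hand":-1}]' 100 >o && python3 chk.py 10 &&
python3 -m crank '[{"linear":[-0.0015,0,0],"dr":[0,0,0],"hand":-1},{"linear":[-0.003,0,0],"dr":[0,0,0],"hand":-1},{"linear":[-0.0045,0,0],"dr":[0,0,0],"hand":-1}]' 100 >o && python3 chk.py 10
```

```text
t7.95 feed1.2 lat0.5 Fz-1.1 tip-104.7 y0.8 z41.7
t8.20 feed0.7 lat0.1 Fz-1.2 tip-99.8 y0.7 z41.7
t8.45 feed0.0 lat-0.1 Fz-1.7 tip-95.2 y0.7 z41.7
t8.70 feed0.3 lat-0.4 Fz-1.4 tip-90.7 y0.7 z41.7
t8.95 feed0.9 lat-0.1 Fz-1.6 tip-86.2 y0.7 z41.7
t9.20 feed0.3 lat-0.4 Fz-1.3 tip-81.7 y0.7 z41.7
t9.45 feed-0.0 lat0.4 Fz-2.0 tip-77.3 y0.7 z41.7
```

```bash
python3 -m crank '[{"linear":[-0.002,0,0],"dr":[0,0,0],"hand":-1},{"linear":[-0.004,0,0],"dr":[0,0,0],"hand":-1},{"linear":[-0.006,0,0],"dr":[0,0,0],"hand":-1}]' 100 >o && python3 chk.py 9 &&
python3 -m crank '[{"linear":[-0.002,0,0],"dr":[0,0,0],"hand":-1},{"linear":[-0.004,0,0],"dr":[0,0,0],"hand":-1},{"linear":[-0.006,0,0],"dr":[0,0,0],"hand":-1}]' 100 >o && python3 chk.py 9 &&
python3 -m crank '[{"linear":[-0.002,0,0],"dr":[0,0,0],"hand":-1},{"linear":[-0.004,0,0],"dr":[0,0,0],"hand":-1},{"linear":[-0.006,0,0],"dr":[0,0,0],"hand":-1}]' 100 >o && python3 chk.py 9 &&
python3 -m crank '[{"linear":[-0.002,0,0],"dr":[0,0,0],"hand":-1},{"linear":[-0.004,0,0],"dr":[0,0,0],"hand":-1},{"linear":[-0.006,0,0],"dr":[0,0,0],"hand":-1}]' 100 >o && python3 chk.py 9 &&
python3 -m crank '[{"linear":[-0.002,0,0],"dr":[0,0,0],"hand":-1},{"linear":[-0.004,0,0],"dr":[0,0,0],"hand":-1},{"linear":[-0.006,0,0],"dr":[0,0,0],"hand":-1}]' 100 >o && python3 chk.py 9 &&
python3 -m crank '[{"linear":[-0.002,0,0],"dr":[0,0,0],"hand":-1},{"linear":[-0.004,0,0],"dr":[0,0,0],"hand":-1},{"linear":[-0.006,0,0],"dr":[0,0,0],"hand":-1}]' 100 >o && python3 chk.py 9 &&
python3 -m crank '[{"linear":[-0.002,0,0],"dr":[0,0,0],"hand":-1},{"linear":[-0.004,0,0],"dr":[0,0,0],"hand":-1},{"linear":[-0.006,0,0],"dr":[0,0,0],"hand":-1}]' 100 >o && python3 chk.py 9 &&
python3 -m crank '[{"linear":[-0.002,0,0],"dr":[0,0,0],"hand":-1},{"linear":[-0.004,0,0],"dr":[0,0,0],"hand":-1},{"linear":[-0.006,0,0],"dr":[0,0,0],"hand":-1}]' 100 >o && python3 chk.py 9 &&
python3 -m crank '[{"linear":[-0.002,0,0],"dr":[0,0,0],"hand":-1},{"linear":[-0.004,0,0],"dr":[0,0,0],"hand":-1},{"linear":[-0.006,0,0],"dr":[0,0,0],"hand":-1}]' 100 >o && python3 chk.py 9
python3 - <<'E'
from h import *
a=snap("top","l0.png")
cv2.imwrite("pics/l.png",cv2.resize(a[170:270,180:340],None,fx=5,fy=5,interpolation=cv2.INTER_CUBIC))
E
```

```text
t9.70 feed0.0 lat0.3 Fz-1.8 tip-71.2 y0.7 z41.7
t9.95 feed-0.3 lat0.3 Fz-0.4 tip-65.2 y0.6 z41.7
t10.20 feed0.1 lat-0.3 Fz-1.4 tip-59.2 y0.7 z41.7
t10.45 feed-0.1 lat0.2 Fz-1.0 tip-53.2 y0.7 z41.7
t10.70 feed0.7 lat0.1 Fz-1.6 tip-47.2 y0.7 z41.7
t10.95 feed0.3 lat1.0 Fz-1.0 tip-41.2 y0.7 z41.7
t11.20 feed-0.2 lat0.2 Fz-1.3 tip-35.2 y0.6 z41.7
t11.45 feed-0.3 lat1.3 Fz-1.1 tip-29.2 y0.6 z41.7
t11.70 feed2.9 lat-0.4 Fz-0.7 tip-23.3 y0.6 z41.7
```

View pics/l.png

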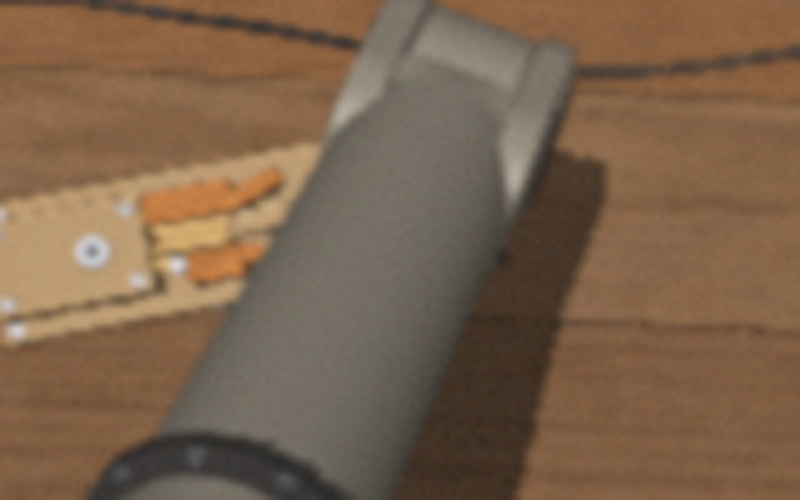

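The slat is in the channel and partly under the cover, with its rear at about (228,230). The feed force is starting to rise at the finger, so I'm going slower from here.

```bash
python3 -m crank '[{"linear":[-0.001,0,0],"dr":[0,0,0],"hand":-1},{"linear":[-0.002,0,0],"dr":[0,0,0],"hand":-1},{"linear":[-0.003,0,0],"dr":[0,0,0],"hand":-1}]' 100 >o && python3 chk.py 9 &&
python3 -m crank '[{"linear":[-0.001,0,0],"dr":[0,0,0],"hand":-1},{"linear":[-0.002,0,0],"dr":[0,0,0],"hand":-1},{"linear":[-0.003,0,0],"dr":[0,0,0],"hand":-1}]' 100 >o && python3 chk.py 9 &&
python3 -m crank '[{"linear":[-0.001,0,0],"dr":[0,0,0],"hand":-1},{"linear":[-0.002,0,0],"dr":[0,0,0],"hand":-1},{"linear":[-0.003,0,0],"dr":[0,0,0],"hand":-1}]' 100 >o && python3 chk.py 9 &&
python3 -m crank '[{"linear":[-0.001,0,0],"dr":[0,0,0],"hand":-1},{"linear":[-0.002,0,0],"dr":[0,0,0],"hand":-1},{"linear":[-0.003,0,0],"dr":[0,0,0],"hand":-1}]' 100 >o && python3 chk.py 9 &&
python3 -m crank '[{"linear":[-0.001,0,0],"dr":[0,0,0],"hand":-1},{"linear":[-0.002,0,0],"dr":[0,0,0],"hand":-1},{"linear":[-0.003,0,0],"dr":[0,0,0],"hand":-1}]' 100 >o && python3 chk.py 9 &&
python3 -m crank '[{"linear":[-0.001,0,0],"dr":[0,0,0],"hand":-1},{"linear":[-0.002,0,0],"dr":[0,0,0],"hand":-1},{"linear":[-0.003,0,0],"dr":[0,0,0],"hand":-1}]' 100 >o && python3 chk.py 9 &&
python3 -m crank '[{"linear":[-0.001,0,0],"dr":[0,0,0],"hand":-1},{"linear":[-0.002,0,0],"dr":[0,0,0],"hand":-1},{"linear":[-0.003,0,0],"dr":[0,0,0],"hand":-1}]' 100 >o && python3 chk.py 9
```

```text
t12.00 feed6.4 lat-0.6 Fz-1.0 tip-22.1 y0.2 z42.1
t12.25 feed5.4 lat-1.1 Fz-0.6 tip-19.4 y0.2 z42.2
t12.50 feed5.1 lat-0.3 Fz-0.3 tip-16.4 y0.1 z42.2
t12.75 feed5.8 lat-0.5 Fz0.5 tip-13.3 y0.2 z42.2
t13.00 feed4.9 lat-0.6 Fz-0.4 tip-10.3 y0.2 z42.2
t13.25 feed5.3 lat-0.5 Fz-0.6 tip-7.2 y0.3 z42.1
t13.50 feed5.3 lat-0.5 Fz-1.1 tip-4.1 y0.3 z42.1
```

```bash
python3 -m crank '[{"linear":[-0.0008,0,0],"dr":[0,0,0],"hand":-1},{"linear":[-0.0016,0,0],"dr":[0,0,0],"hand":-1},{"linear":[-0.0024,0,0],"dr":[0,0,0],"hand":-1}]' 100 >o && python3 chk.py 8.5 &&
python3 -m crank '[{"linear":[-0.0008,0,0],"dr":[0,0,0],"hand":-1},{"linear":[-0.0016,0,0],"dr":[0,0,0],"hand":-1},{"linear":[-0.0024,0,0],"dr":[0,0,0],"hand":-1}]' 100 >o && python3 chk.py 8.5 &&
python3 -m crank '[{"linear":[-0.0008,0,0],"dr":[0,0,0],"hand":-1},{"linear":[-0.0016,0,0],"dr":[0,0,0],"hand":-1},{"linear":[-0.0024,0,0],"dr":[0,0,0],"hand":-1}]' 100 >o && python3 chk.py 8.5 &&
python3 -m crank '[{"linear":[-0.0008,0,0],"dr":[0,0,0],"hand":-1},{"linear":[-0.0016,0,0],"dr":[0,0,0],"hand":-1},{"linear":[-0.0024,0,0],"dr":[0,0,0],"hand":-1}]' 100 >o && python3 chk.py 8.5 &&
python3 -m crank '[{"linear":[-0.0008,0,0],"dr":[0,0,0],"hand":-1},{"linear":[-0.0016,0,0],"dr":[0,0,0],"hand":-1},{"linear":[-0.0024,0,0],"dr":[0,0,0],"hand":-1}]' 100 >o && python3 chk.py 8.5 &&
python3 -m crank '[{"linear":[-0.0008,0,0],"dr":[0,0,0],"hand":-1},{"linear":[-0.0016,0,0],"dr":[0,0,0],"hand":-1},{"linear":[-0.0024,0,0],"dr":[0,0,0],"hand":-1}]' 100 >o && python3 chk.py 8.5 &&
python3 -m crank '[{"linear":[-0.0008,0,0],"dr":[0,0,0],"hand":-1},{"linear":[-0.0016,0,0],"dr":[0,0,0],"hand":-1},{"linear":[-0.0024,0,0],"dr":[0,0,0],"hand":-1}]' 100 >o && python3 chk.py 8.5 &&
python3 -m crank '[{"linear":[-0.0008,0,0],"dr":[0,0,0],"hand":-1},{"linear":[-0.0016,0,0],"dr":[0,0,0],"hand":-1},{"linear":[-0.0024,0,0],"dr":[0,0,0],"hand":-1}]' 100 >o && python3 chk.py 8.5 &&
python3 -m crank '[{"linear":[-0.0008,0,0],"dr":[0,0,0],"hand":-1},{"linear":[-0.0016,0,0],"dr":[0,0,0],"hand":-1},{"linear":[-0.0024,0,0],"dr":[0,0,0],"hand":-1}]' 100 >o && python3 chk.py 8.5 &&
python3 -m crank '[{"linear":[-0.0008,0,0],"dr":[0,0,0],"hand":-1},{"linear":[-0.0016,0,0],"dr":[0,0,0],"hand":-1},{"linear":[-0.0024,0,0],"dr":[0,0,0],"hand":-1}]' 100 >o && python3 chk.py 8.5
```

```text
t13.75 feed5.1 lat-1.1 Fz-0.3 tip-1.6 y0.3 z42.1
t14.00 feed4.5 lat-0.9 Fz0.2 tip1.4 y0.5 z42.0
t14.25 feed4.5 lat-0.4 Fz-1.0 tip4.7 y0.5 z41.8
t14.50 feed4.3 lat-1.9 Fz-0.1 tip7.3 y0.5 z41.7
t14.75 feed4.1 lat-0.9 Fz0.1 tip9.7 y0.6 z41.7
t15.00 feed3.9 lat-0.9 Fz-1.0 tip12.1 y0.6 z41.7
t15.25 feed3.9 lat-1.3 Fz0.2 tip14.5 y0.6 z41.7
t15.50 feed3.1 lat-1.4 Fz-0.3 tip16.9 y0.6 z41.7
t15.75 feed4.3 lat-1.9 Fz-0.3 tip19.3 y0.6 z41.7
t16.00 feed3.6 lat-1.7 Fz-0.7 tip21.7 y0.7 z41.7
```

```bash
python3 -m crank '[{"linear":[-0.0008,0,0],"dr":[0,0,0],"hand":-1},{"linear":[-0.0016,0,0],"dr":[0,0,0],"hand":-1},{"linear":[-0.0024,0,0],"dr":[0,0,0],"hand":-1}]' 100 >o && python3 chk.py 7.5 &&
python3 -m crank '[{"linear":[-0.0008,0,0],"dr":[0,0,0],"hand":-1},{"linear":[-0.0016,0,0],"dr":[0,0,0],"hand":-1},{"linear":[-0.0024,0,0],"dr":[0,0,0],"hand":-1}]' 100 >o && python3 chk.py 7.5 &&
python3 -m crank '[{"linear":[-0.0008,0,0],"dr":[0,0,0],"hand":-1},{"linear":[-0.0016,0,0],"dr":[0,0,0],"hand":-1},{"linear":[-0.0024,0,0],"dr":[0,0,0],"hand":-1}]' 100 >o && python3 chk.py 7.5 &&
python3 -m crank '[{"linear":[-0.0008,0,0],"dr":[0,0,0],"hand":-1},{"linear":[-0.0016,0,0],"dr":[0,0,0],"hand":-1},{"linear":[-0.0024,0,0],"dr":[0,0,0],"hand":-1}]' 100 >o && python3 chk.py 7.5 &&
python3 -m crank '[{"linear":[-0.0008,0,0],"dr":[0,0,0],"hand":-1},{"linear":[-0.0016,0,0],"dr":[0,0,0],"hand":-1},{"linear":[-0.0024,0,0],"dr":[0,0,0],"hand":-1}]' 100 >o && python3 chk.py 7.5 &&
python3 -m crank '[{"linear":[-0.0008,0,0],"dr":[0,0,0],"hand":-1},{"linear":[-0.0016,0,0],"dr":[0,0,0],"hand":-1},{"linear":[-0.0024,0,0],"dr":[0,0,0],"hand":-1}]' 100 >o && python3 chk.py 7.5 &&
python3 -m crank '[{"linear":[-0.0008,0,0],"dr":[0,0,0],"hand":-1},{"linear":[-0.0016,0,0],"dr":[0,0,0],"hand":-1},{"linear":[-0.0024,0,0],"dr":[0,0,0],"hand":-1}]' 100 >o && python3 chk.py 7.5 &&
python3 -m crank '[{"linear":[-0.0008,0,0],"dr":[0,0,0],"hand":-1},{"linear":[-0.0016,0,0],"dr":[0,0,0],"hand":-1},{"linear":[-0.0024,0,0],"dr":[0,0,0],"hand":-1}]' 100 >o && python3 chk.py 7.5 &&
python3 -m crank '[{"linear":[-0.0008,0,0],"dr":[0,0,0],"hand":-1},{"linear":[-0.0016,0,0],"dr":[0,0,0],"hand":-1},{"linear":[-0.0024,0,0],"dr":[0,0,0],"hand":-1}]' 100 >o && python3 chk.py 7.5
```

```text
t16.25 feed3.6 lat0.2 Fz-0.7 tip24.0 y0.7 z41.7
t16.50 feed4.1 lat-1.5 Fz-0.3 tip26.4 y0.7 z41.7
t16.75 feed4.5 lat-1.0 Fz0.4 tip28.8 y0.7 z41.7
t17.00 feed3.9 lat-1.4 Fz-0.7 tip31.3 y0.7 z41.7
t17.25 feed3.7 lat-0.1 Fz0.0 tip33.6 y0.7 z41.7
t17.50 feed9.1 lat-0.9 Fz0.7 tip34.4 y0.7 z41.9
```

The resistance rises steeply at tip ≈ 34 mm, so that's the stop. I'll press to about 14 N of feed, of which about 4 N is friction.

```bash
python3 -m crank '[{"linear":[-0.0004,0,0],"dr":[0,0,0],"hand":-1},{"linear":[-0.0008,0,0],"dr":[0,0,0],"hand":-1},{"linear":[-0.0008,0,0],"dr":[0,0,0],"hand":-1}]' 100 >o && python3 chk.py 13 && python3 -m crank '[{"linear":[-0.0003,0,0],"dr":[0,0,0],"hand":-1},{"linear":[-0.0006,0,0],"dr":[0,0,0],"hand":-1},{"linear":[-0.0006,0,0],"dr":[0,0,0],"hand":-1}]' 100 >o && python3 chk.py 13
```

```text
t17.75 feed8.9 lat-0.6 Fz1.0 tip34.4 y0.8 z42.0
t18.00 feed10.7 lat-0.5 Fz2.7 tip34.5 y0.7 z42.1
```

```bash
python3 -m crank '[{"linear":[-0.0005,0,0],"dr":[0,0,0],"hand":-1},{"linear":[-0.001,0,0],"dr":[0,0,0],"hand":-1},{"linear":[-0.001,0,0],"dr":[0,0,0],"hand":-1}]' 100 >o && python3 chk.py 13 && python3 -m crank '[{"linear":[-0.0005,0,0],"dr":[0,0,0],"hand":-1},{"linear":[-0.001,0,0],"dr":[0,0,0],"hand":-1},{"linear":[-0.001,0,0],"dr":[0,0,0],"hand":-1}]' 100 >o && python3 chk.py 13; python3 -m crank '[{"linear":[0,0,0],"dr":[0,0,0],"hand":-1},{"linear":[0,0,0],"dr":[0,0,0],"hand":-1},{"linear":[0,0,0],"dr":[0,0,0],"hand":-1},{"linear":[0,0,0],"dr":[0,0,0],"hand":-1}]' 100 ; python3 chk.py 13;python3 to.py .596 -.196 .0415 -79.2
```

```text
t18.25 feed13.3 lat0.5 Fz1.6 tip34.5 y0.7 z42.3
t: 18.58
eef_pos: [0.5588, -0.0052, 0.0423]
tool_rot: [-0.544, 0.545, -0.45, 0.453]
contact_force: [1.7, -12.8, 1.8]
gripper_width: 0.171
t18.58 feed12.9 lat0.7 Fz1.8 tip34.5 y0.7 z42.3
lin [0.1943 0.0016 0.0014] dr [-0.07 -0.18  0.24]
t 18.58 pos [ 0.5588 -0.0052  0.0423] F [  1.72 -12.81   1.75] w 0.171 q [-0.44  0.58  0.44  2.   -0.4   0.64  0.44]
```

```bash
python3 -m crank '[{"linear":[-0.0005,0,0],"dr":[0,0,0],"hand":-1},{"linear":[-0.001,0,0],"dr":[0,0,0],"hand":-1},{"linear":[-0.001,0,0],"dr":[0,0,0],"hand":-1},{"linear":[-0.001,0,0],"dr":[0,0,0],"hand":-1},{"linear":[-0.001,0,0],"dr":[0,0,0],"hand":-1},{"linear":[-0.001,0,0],"dr":[0,0,0],"hand":-1},{"linear":[-0.001,0,0],"dr":[0,0,0],"hand":-1},{"linear":[-0.001,0,0],"dr":[0,0,0],"hand":-1}]' 100 >o ; python3 chk.py 13
python3 -m crank '[{"linear":[0.001,0,0],"dr":[0,0,0],"hand":-1},{"linear":[0.003,0,0],"dr":[0,0,0],"hand":-1},{"linear":[0.006,0,0],"dr":[0,0,0],"hand":-1},{"linear":[0.012,0,0],"dr":[0,0,0],"hand":-1},{"linear":[0.02,0,0],"dr":[0,0,0],"hand":-1}]' 100 >o ; python3 chk.py 13
python3 to.py .596 -.196 .0415 -79.2
```

```text
t19.25 feed14.8 lat-0.8 Fz1.7 tip34.6 y0.8 z42.4
t19.67 feed-0.0 lat-0.3 Fz-2.3 tip21.0 y1.1 z41.2
lin [ 0.1809 -0.0006  0.0007] dr [ 0.09  0.12 -0.11]
t 19.67 pos [ 0.561  -0.0185  0.0412] F [ 0.34  0.07 -2.35] w 0.169 q [-0.41  0.59  0.43  1.99 -0.4   0.65  0.47]
```

```bash
python3 -m crank '[{"linear":[0.02,0,0],"dr":[0,0,0],"hand":-1},{"linear":[0.04,0,0],"dr":[0,0,0],"hand":-1},{"linear":[0.06,0,0],"dr":[0,0,0],"hand":-1},{"linear":[0.08,0,0],"dr":[0,0,0],"hand":-1},{"linear":[0.1,0,0],"dr":[0,0,0],"hand":-1},{"linear":[0.12,0,0],"dr":[0,0,0],"hand":-1},{"linear":[0.14,0,0],"dr":[0,0,0],"hand":-1},{"linear":[0.16,0,0],"dr":[0,0,0],"hand":-1},{"linear":[0.18,0,0],"dr":[0,0,0],"hand":-1},{"linear":[0.2,0,0],"dr":[0,0,0],"hand":-1}]' 100 >o ; python3 chk.py 13
python3 -m crank '[{"linear":[0,0,0],"dr":[0,0,0],"hand":-1},{"linear":[0,0.006,0],"dr":[0,0,0],"hand":-1},{"linear":[0,0.011,0],"dr":[0,0,0],"hand":-1},{"linear":[0,0.011,0],"dr":[0,0,0],"hand":-1},{"linear":[0,0.011,0],"dr":[0,0,0],"hand":-1}]' 100 >o ; python3 chk.py 13
python3 to.py .598 -.215 .0266 -79.2
python3 - <<'E'
from h import *
b=snap("side","m0.png")
cv2.imwrite("pics/m.png",cv2.resize(b[130:250,230:340],None,fx=5,fy=5,interpolation=cv2.INTER_CUBIC))
E
```

```text
t20.50 feed-0.2 lat0.6 Fz-1.6 tip-181.1 y1.1 z41.3
t20.92 feed-0.4 lat-0.2 Fz-1.8 tip-178.8 y0.9 z29.8
lin [ 0.      0.0032 -0.0006] dr [ 0.08  0.07 -0.1 ]
t 20.92 pos [ 0.5986 -0.2148  0.0298] F [ 0.11  0.4  -1.85] w 0.174 q [-0.05  0.69  0.41  1.81 -0.4   0.72  0.77]
```

View pics/m.png

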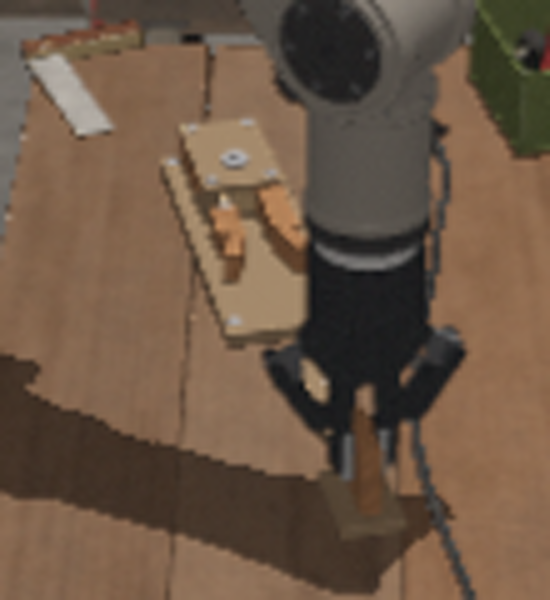

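The slat is out of sight under the cover and the channel is empty. The stick is still level in the gripper, so I'll lower it by feel.

```bash
for i in 1; do
python3 -m crank '[{"linear":[0,0.001,0],"dr":[0,0,0],"hand":-1},{"linear":[0,0.002,0],"dr":[0,0,0],"hand":-1},{"linear":[0,0.002,0],"dr":[0,0,0],"hand":-1}]' 100 >o ; python3 chk.py 13
python3 -m crank '[{"linear":[0,0.001,0],"dr":[0,0,0],"hand":-1},{"linear":[0,0.0015,0],"dr":[0,0,0],"hand":-1},{"linear":[0,0.0015,0],"dr":[0,0,0],"hand":-1}]' 100 >o ; python3 chk.py 13
done
```

```text
t21.22 feed0.5 lat0.1 Fz-0.1 tip-180.2 y0.7 z28.6
t21.47 feed-0.0 lat0.4 Fz-1.8 tip-180.5 y0.7 z27.1
```

```bash
python3 -m crank '[{"linear":[0,0.0008,0],"dr":[0,0,0],"hand":-1},{"linear":[0,0.0008,0],"dr":[0,0,0],"hand":-1},{"linear":[0,0.0008,0],"dr":[0,0,0],"hand":-1}]' 100 >o ; python3 chk.py 13
python3 -m crank '[{"linear":[0,0.0008,0],"dr":[0,0,0],"hand":-1},{"linear":[0,0.0008,0],"dr":[0,0,0],"hand":-1},{"linear":[0,0.0008,0],"dr":[0,0,0],"hand":-1}]' 100 >o ; python3 chk.py 13
python3 -m crank '[{"linear":[0,0.0008,0],"dr":[0,0,0],"hand":-1},{"linear":[0,0.0008,0],"dr":[0,0,0],"hand":-1},{"linear":[0,0.0008,0],"dr":[0,0,0],"hand":-1}]' 100 >o ; python3 chk.py 13
```

```text
t21.72 feed0.1 lat1.5 Fz2.2 tip-180.6 y0.7 z26.6
t21.97 feed-2.5 lat2.6 Fz8.5 tip-180.6 y0.6 z26.6
t22.22 feed-4.6 lat5.0 Fz15.1 tip-180.6 y0.6 z26.6
```

```bash
python3 -m crank '[{"linear":[0,-0.0014,0],"dr":[0,0,0],"hand":-1},{"linear":[0,-0.0014,0],"dr":[0,0,0],"hand":-1},{"linear":[0,-0.0014,0],"dr":[0,0,0],"hand":-0.6},{"linear":[0,-0.0014,0],"dr":[0,0,0],"hand":-0.4},{"linear":[0,-0.0014,0],"dr":[0,0,0],"hand":0},{"linear":[0,-0.0014,0],"dr":[0,0,0],"hand":0.4},{"linear":[0,-0.0014,0],"dr":[0,0,0],"hand":0.4},{"linear":[0,-0.0014,0],"dr":[0,0,0],"hand":0.4},{"linear":[0,-0.0014,0],"dr":[0,0,0],"hand":0.4}]' 40; python3 chk.py 13
python3 -m crank '[{"linear":[0,-0.03,0],"dr":[0,0,0],"hand":0.4},{"linear":[0,-0.06,0],"dr":[0,0,0],"hand":0.4},{"linear":[0,-0.1,0],"dr":[0,0,0],"hand":0.4},{"linear":[0,-0.14,0],"dr":[0,0,0],"hand":0.4},{"linear":[0.1,-0.18,0],"dr":[0,0,0],"hand":0.4},{"linear":[0.12,-0.2,0],"dr":[0,0,0],"hand":0.4},{"linear":[0.12,-0.2,0],"dr":[0,0,0],"hand":0.4},{"linear":[0.12,-0.2,0],"dr":[0,0,0],"hand":0.4},{"linear":[0.12,-0.2,0],"dr":[0,0,0],"hand":0.4}]' 40
python3 - <<'E'
from h import *
b=snap("side","n0.png");a=snap("top","n1.png")
k=lambda im,r,c:cv2.resize(im[r:r+130,c:c+130],None,fx=3,fy=3,interpolation=cv2.INTER_CUBIC)
cv2.imwrite("pics/n.png",np.hstack([k(b,130,230),k(a,150,180)]))
for n,z in(("stick",0),("stick_tip",.006)):
  for r in bot.place_of("side",n)[:1]:print(n,r["score"],ray("side",r["xy"],z).round(3))
E
```

```text
t: 22.97
eef_pos: [0.5991, -0.2166, 0.0261]
tool_rot: [-0.545, 0.545, -0.451, 0.451]
contact_force: [0.5, -0.1, 0.9]
gripper_width: 0.699
t22.97 feed0.2 lat-0.5 Fz0.9 tip-180.5 y0.7 z26.1
t: 23.72
eef_pos: [0.6211, -0.3397, 0.2285]
tool_rot: [-0.543, 0.544, -0.451, 0.454]
contact_force: [0.2, -0.0, 0.6]
gripper_width: 0.704
stick 0.68 [ 0.597 -0.204  0.   ]
stick_tip 0.74 [ 0.57  -0.069  0.006]
```

View pics/n.png

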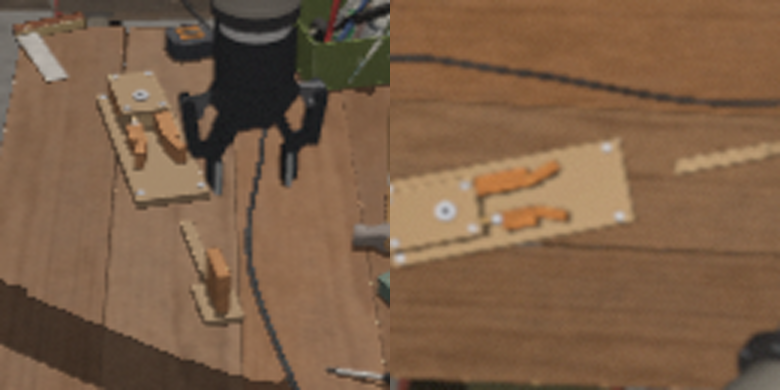

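The stick stands on its sole clear of the jig, and the slat is fully inside the channel. Handing in.

```bash
python3 -c "from station import bot; print(bot.hand_in())"
```

```text
the job is handed in; nothing more can be done
None
```

The slat is fed home against the end stop, and the push stick is standing on its sole on the bench, clear of the jig. I handed the job in at about 24 s of the 72 s; `hand_in` gives no verdict.

- **Feeding:** I gripped the stick by its handle and pushed the slat through the mouth with almost no resistance. Past the pressure finger it took about 3 to 6 N.
- **Seating:** Resistance rose steeply at the end stop. I raised the push in small steps to 14.8 N at the wrist and held at 13–15 N for about 1 s. With about 4 N of that being friction, the stop saw roughly 9–11 N. The highest wrist reading I took was 14.8 N, well under the 25 N limit; the wrist was read between moves, not continuously.
- **Last checks:** After release, the pictures show the channel and infeed empty as far as the cover, with the slat out of sight under it. The stick is upright, its tip about 50 mm short of the jig's base, and I saw no sign that the gripper touched the slat. The sanding block and C-clamp were not in the last views, but the arm was not near them after picking up the stick.
- **Not confirmed or disagreeing:**
    - The slat's final gap to the stop is hidden under the cover. I inferred it from the force rise and the tip position not moving while I pressed.
    - The networks' positions for the jig and its mouth were off by up to 1–2 cm, so I fitted the jig from its visible corners instead.
    - The slat met the finger about 15 mm earlier in the feed than the nominal position suggested.

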